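# Arm and pin shut a sample transport case

## Robot

A 7-joint arm with a two-finger parallel gripper is mounted at the origin on a cart in front of the work surface, level with it; the furniture and walls round the work are solid. World frame = base frame: x ahead of the robot, y to its left, z up, the work surface at z = 0. Lengths are in m, angles in rad, forces in N, time in s.
With the tool pointing down it reaches from about 0.425 to 0.925 m from the base axis. Payload 6.8 kg.
Tool frame: the origin (TCP) lies between the finger pads; the fingertips stand 17 mm ahead of it and the grasp point (between the pads) lies 2 mm behind it; z points along the fingers, x is the direction in which the jaws open and shut, and the axes are right-handed (so a half turn about z gives the same grasp; the last joint's range is limited). The gripper opens to 85 mm and grips with 20 to 120 N. Pads are 22 mm wide; open, the fingers measure 114 mm over their backs; the gripper's body (76 mm by 85 mm) begins 54 mm behind the grasp point. The pads swing forward as they close: fully open they stand 13 mm farther back than shut.
Start: joints at [-1.284, 0.477, 0.022, 1.555, -0.011, 1.109, -0.083], TCP at [0.26, 0.623, 0.248] pointing down, gripper open.
Joint ranges: [-2.96, 2.96], [-0.34, 2.1], [-1.41, 1.46], [0.24, 2.44], [-1.37, 4.51], [0.17, 1.92], [-2.96, 2.96]. Speed limits (rad/s): [2.39, 2.39, 3.14, 3.14, 3.14, 3.14, 3.14].

## Interface

Orientations are given as a unit quaternion [w, x, y, z].
In Python, from station import readout, read_camera, get_calibration, bot, models gives the robot as it stands.
- The arm moves only by the tool carry_out, never from a script. Its argument "deltas" is a list of rows, each a list of 2 entries, a list of its own where there are three numbers: the shift along the tool's x, y, z in cm, then the turn about the tool's z in degrees. A call has 1 to 10 rows; each row is the pose to reach, as a shift and turn from the pose measured when the call began, along the tool's axes at that moment; what a row does not reach only later rows make up. A row lasts 1/8 s, in which the tool goes at most 62.5 mm and 10.7 degrees, less where a joint would pass 70% of its speed; a pose out of reach is approached as far as the arm can. A call with a gripper value outside its range is refused whole. "hand" is the opening, from 0 (shut) to 1 (fully open), set as the call begins (left out, the last holds). The fingers move at their own pace and stop on an object; "newtons" is the grip in N (left out, the last holds). Time passes only in rows, so rows that repeat a pose let the fingers close. It gives the time, the measured TCP pose, the force and the opening at its end, in the units of the state.
- readout.get_obs(): the state, without advancing time (a new reading comes with each control period).
- read_camera(name): name is "side" or "top" or "wrist"; returns the picture (400x640x3 uint8, red, green, blue); there is no depth.
- get_calibration(name): a dict with "fov_y" (degrees; the focal length in pixels is half the picture's height over the tangent of half this angle, whatever the lens; pixels are square), "cx", "cy" (the principal point, pixels), "world_from_camera" (4x4, takes a point from camera to world coordinates). Camera axes: x right, y down, z forward; pixel columns grow to the right and rows downward; lengths in m; the calibration is good to about 2 mm. A picture is of the moment at which its call begins: read the wrist's pose just before it. get_calibration takes no time and is no camera call; for the wrist camera it gives the pose at the moment of the call.
- bot.hand_in(): hands the job in, once; it reports no verdict.
Trained networks look in the newest picture that a camera, given by its name, has taken for a name from the list of things; names that differ only in an ending like _2 or _b are one class to them, and where a whole thing is asked for, a point or a joint stands for the part that bears it (a point fixed in the world has none). Each returns a list of dicts, best first, with "score" (0 to 1); they miss things now and then, are a little off and sometimes report something else, mostly with a low value. They report only what shows in the picture. A call takes as long as a camera call. They do not tell look-alikes from the thing itself.
- models.spot_in(query, camera): "centre" ([row, column] in pixels, amid what is visible of it).
The state is a dict: "t": time; "q": joint angles; "joint_vel": joint speeds; "joint_torque": joint torques, N m; "eef_pos": TCP position; "tool_rot": TCP orientation; "contact_force": force on the tool from outside, world axes, zero at the start; "torque": the same for the moment, N m; "gripper_width": opening from 0.0 (shut) to 1.0 (fully open).
Only numpy, scipy, OpenCV 4.12 (cv2) and the standard library are available. Lean on these libraries where they do the work, as an engineer would, in place of code of your own. Each camera call takes 0.05 s, during which the arm holds its last target. There are 200 camera calls.

## Task

Get the sample transport case ready: take the data logger out of its dock and plug it fully home into the socket in the open case's lower half, and let go of it. Then swing the lid shut, take the locking pin from its stand and push it down through the aligned holes of the two front lugs until its collar presses the lid fully shut. The lid is sprung, so finish while still holding the pin's handle and pressing it down firmly; leave the specimen cup and the carton where they stand.

Things in the scene. Friction and masses are not known exactly. Their poses are not given: they have to be found in the camera images.
- socket (a point): Centre of the mouth of the rectangular socket hole in the deck of the case's lower half, 20 mm above the table, 45 mm behind the case's front face, midway across; axes of the case. The hole is 22 mm along x, 16 mm along y, 14.5 mm deep, rim chamfered 2 mm.
- case_hole (a point): Centre of the top of the 12 mm round hole through the lower half's front lug (44 wide, 46 long, 14 mm thick), 36 mm above the table, 26 mm before the case's front face; axes of the case. The lid's like lug, 8 mm thick with a 12 mm hole, comes to lie on it: its top is then 44 mm above the table, or about 7.5 mm higher with the lid resting on its springs.
- case_hinge (a point): Middle of the hinge line (along the case's y) of the lid, 36 mm above the table, at the case's back edge; axes of the case. The front face is 150 mm from it along -x, the lug holes 176 mm.
- lid (a joint): Lid angle in rad: 0 fully shut, about 1.5 (upright) at the start, stop at 1.7; turns about the case's y, front edge going up and back. Hollow shell 38 mm deep, 150 mm from hinge to front. Its stiff hinge (0.17 N m) stays put; push its outer face from behind. Below 0.043 it compresses springs: let go it returns to 0.043 (closed, unpressed); fully shut takes some 8 N at the lug.
- lid_face (a point): Point on the lid's flat outer face, midway across, 115 mm from the hinge; its z axis is the face's outward normal (straight up when shut), its x axis points along the lid to the hinge. The outer face is 38 mm from the hinge line.
- logger_center (a point): Centre of the data logger's housing, a white upright block 36 (x) x 24 (y) x 44 mm (z) with a dark display on top. A plug 20 (x) x 14 (y) mm, 14 mm long, points down; its tip is 36 mm below this point. Loose, about 60 g; stands in a white dock block 56 x 46 mm, 24 mm high, at the left or right of the case. Either way round fits (half turn).
- logger_shoulder (a point): Centre of the underside of the logger's housing, where the plug begins: 22 mm below the housing's centre. It lies on the socket's mouth when the logger is fully home.
- pin_grip (a point): Centre of the locking pin's handle, a grey upright block 26 (x) x 14 (y) x 44 mm (z). Below: a steel collar 26 mm across, 5 mm thick (top 22 mm below this point), then a round shank 9 mm thick, 28 mm long, tapered tip 55 mm below this point. Loose, about 60 g; stands in a metal block 48 x 48 mm, 36 mm high, on the other side from the logger. Any turn fits.
- pin_collar (a point): Centre of the underside of the pin's collar, 27 mm below the handle's centre; comes to lie on the lid's lug, 8 mm above case_hole, when all is shut.
- pin: The locking pin as a whole; origin at the tip of its shank, z up along the pin.
- logger: The data logger as a whole; origin at the tip of its plug, z up.
- cup: Bystander: lidded specimen cup, 66 mm across, 75 mm high, origin under its centre.
- carton: Bystander: small test-kit carton, 62 x 112 x 21 mm lying flat, origin under its centre.
- case: Fixed grey clamshell case, 150 x 150 mm, 74 mm high shut; lower half 36 mm high, 6 mm walls, white inner deck 20 mm above the table; a sample tube is fixed across the deck near the hinge, 74 mm behind the socket. Origin under its centre; x from its front (lug side) to its hinge, y across, z up.
There are look-alikes about, which are no part of the job. What is shaped like the pin but red is not meant. What is shaped like the logger but purple is not meant.

How it is judged:
By the outcome, as a careful person would: the job done as asked, in the order asked, and still so for the second after the job is handed in, while the arm keeps its last pose, push and grip.
It also fails if it takes over 72 s, if anything falls off the work surface, if the arm or the gripper's body presses on something with over 40 N, if the wrist force passes 120 N, or if a joint passes its speed limit or range.

## Working session

There is one attempt and no reset: what is moved stays moved. The work goes in short steps, Python scripts to look and compute and a tool call to move; the robot and the scene stay as the last step left them, time stands still between calls to the robot, and variables do not carry over. Pictures are saved under pics/ and viewed, about 8 in all and at most 12, crops included, and the job is handed in when it is done.

Besides the shell and the picture viewer there is one more tool, called after "Call:" as name(argument=value, ...), one argument or row to a line, values as JSON. carry_out: Moves the arm, as the interface text tells. Its arguments: {"type":"object","properties":{"deltas":{"type":"array"},"hand":{"type":"number"},"newtons":{"type":"number"}},"required":["deltas"]}

```bash
mkdir -p pics; ls; cat > h.py <<'E'
import numpy as np, cv2
from station import readout, read_camera, get_calibration, bot, models
def save(cam,name):
    im=read_camera(cam); cv2.imwrite(f'pics/{name}.png',im[:,:,::-1]); return im
def K(cal):
    f=200/np.tan(np.radians(cal['fov_y'])/2); return f,cal['cx'],cal['cy']
def proj(P,cal):
    T=np.array(cal['world_from_camera']); f,cx,cy=K(cal)
    p=T[:3,:3].T@(np.array(P)-T[:3,3]); return np.array([f*p[1]/p[2]+cy, f*p[0]/p[2]+cx])
def ray(rc,cal):
    T=np.array(cal['world_from_camera']); f,cx,cy=K(cal)
    d=T[:3,:3]@np.array([(rc[1]-cx)/f,(rc[0]-cy)/f,1]); return T[:3,3],d
def atz(rc,z,cal):
    o,d=ray(rc,cal); return o+d*(z-o[2])/d[2]
E
python3 - <<'E'
from h import *
np.set_printoptions(precision=4,suppress=True)
print(readout.get_obs())
ims=[]
for c in ['top','side']:
    im=save(c,c+'0'); cal=get_calibration(c); print(c,cal)
    for q in ['socket','case_hole','case_hinge','lid_face','logger_center','pin_grip','pin_collar','logger_shoulder','cup','carton']:
        print(q,[(round(d['score'],2),np.round(d['centre'],1).tolist()) for d in models.spot_in(q,c)[:4]])
    
E
```

```text
pics
{'t': 0.0, 'q': array([-1.2841,  0.4778,  0.0224,  1.5565, -0.0115,  1.1093, -0.0831]), 'joint_vel': array([-0.0017,  0.0015,  0.0001,  0.001 , -0.    , -0.0018,  0.0022]), 'joint_torque': array([  0.0007, -59.6455,   1.6081, -28.1187,   0.0125,   0.0094,
         0.    ]), 'eef_pos': array([0.2594, 0.6225, 0.2473]), 'tool_rot': array([ 0.0006,  0.832 ,  0.5547, -0.0007]), 'contact_force': array([-0.118 , -1.0344, -0.2153]), 'torque': array([-0.0259, -0.0172,  0.0474]), 'gripper_width': 0.9982091536014824}
top {'fov_y': 47.61317700253885, 'cx': 311.84739645041645, 'cy': 203.82346004069035, 'world_from_camera': array([[ 0.0076, -0.9925,  0.1217,  0.3886],
       [-0.9999, -0.0088, -0.0095,  0.0439],
       [ 0.0105, -0.1216, -0.9925,  1.1521],
       [ 0.    ,  0.    ,  0.    ,  1.    ]])}
socket [(0.95, [186.7, 339.4])]
case_hole [(0.9, [185.9, 340.1])]
case_hinge [(0.84, [186.5, 342.0])]
lid_face [(0.9, [156.0, 350.9])]
logger_center [(0.79, [258.1, 178.0]), (0.57, [254.0, 212.7])]
pin_grip [(0.67, [254.9, 443.2]), (0.59, [276.5, 411.3]), (0.48, [185.6, 339.9])]
pin_collar [(0.
[... 276 characters left out ...]
017,  0.0081,  0.4877],
       [-0.0062, -0.4901,  0.8717, -0.6992],
       [ 0.0055, -0.8717, -0.49  ,  0.4835],
       [ 0.    ,  0.    ,  0.    ,  1.    ]])}
socket [(0.85, [223.6, 355.6]), (0.66, [161.2, 289.4]), (0.49, [333.7, 405.1])]
case_hole [(0.72, [219.2, 355.7]), (0.54, [161.0, 337.0])]
case_hinge [(0.96, [223.3, 357.2]), (0.33, [304.0, 260.3])]
lid_face [(0.77, [196.6, 384.7])]
logger_center [(0.81, [161.7, 288.7])]
pin_grip [(0.89, [288.6, 211.0])]
pin_collar [(0.71, [288.1, 212.5]), (0.62, [161.4, 289.5]), (0.58, [302.2, 260.1])]
logger_shoulder [(0.72, [159.9, 290.6]), (0.53, [150.6, 288.6])]
cup [(0.57, [160.4, 336.1])]
carton [(0.93, [335.0, 403.4]), (0.73, [220.2, 353.2])]
```

View pics/top0.png

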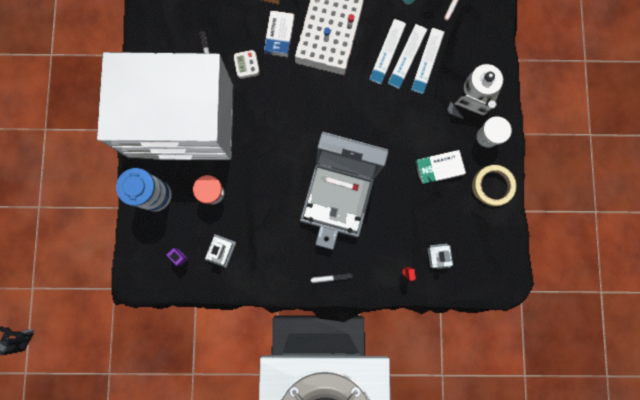

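View pics/side0.png

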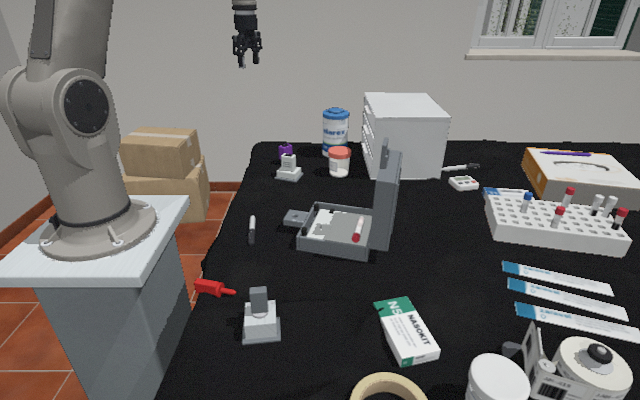

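Top view: logger candidates are the white one in its dock (250,219) and the purple look-alike (257,177). Pin candidates are the grey one in its metal block (256,441) and the red one lying down (273,408). I choose the white and the grey. Next is a close crop to check the choice.

```bash
python3 - <<'E'
from h import *
np.set_printoptions(precision=4,suppress=True)
im=cv2.imread('pics/top0.png')
a=cv2.resize(im[225:285,150:250],None,fx=4,fy=4,interpolation=2)
b=cv2.resize(im[235:295,390:480],None,fx=4,fy=4,interpolation=2)
c=cv2.resize(im[125:255,290:400],None,fx=4,fy=4,interpolation=2)[:520]
out=np.zeros((520,440+400,3),np.uint8); out[:240,:400]=a; out[250:490,:360]=b; out[:,400:]=c
cv2.imwrite('pics/crop1.png',cv2.resize(out,(800,495)))
cal=get_calibration('top')
for n,rc,z in [('logger top',(246,218),.068),('pin top',(255,440),.08),('lug hole',(236.5,326.5),.036),('socket',(213,334),.02),('cup',(189,208),.075)]:
    print(n,atz(rc,z,cal))
E
```

```text
logger top [0.4185 0.2559 0.068 ]
pin top [ 0.4012 -0.2693  0.08  ]
lug hole [ 0.4448 -0.0034  0.036 ]
socket [ 0.5047 -0.0227  0.02  ]
cup [0.5542 0.2829 0.075 ]
```

View pics/crop1.png

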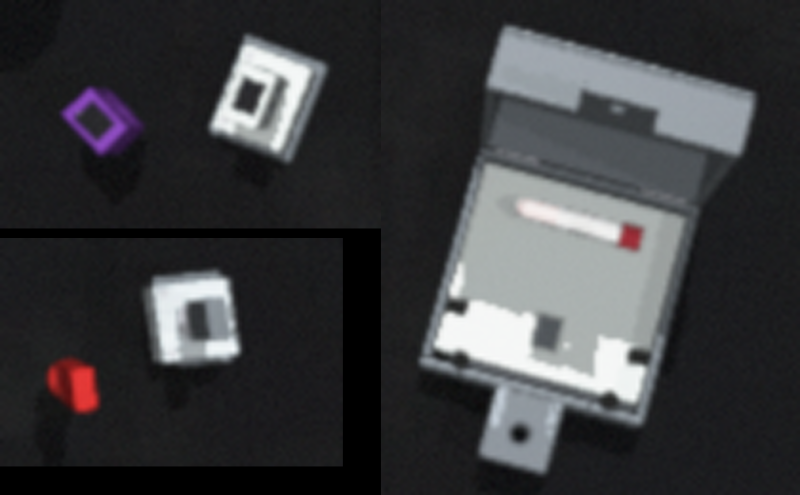

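The crop confirms it: the white logger in its dock (about 251,215; purple one to its left) and the grey pin in its block (about 256,444; red one lies apart). The hole is near (238,326) and the socket near (212,334). Next I move above the logger.

```bash
cat >> h.py <<'E'
from scipy.spatial.transform import Rotation as R
def Rt(o): q=o['tool_rot']; return R.from_quat([q[1],q[2],q[3],q[0]]).as_matrix()
def goto(P,yaw=None,o=None):
    "print delta (cm, deg) to TCP target P and tool-x yaw (deg, mod 180)"
    o=o or readout.get_obs(); M=Rt(o); d=M.T@(np.array(P)-o['eef_pos'])*100
    y=np.degrees(np.arctan2(M[1,0],M[0,0])); t=0 if yaw is None else -((yaw-y+90)%180-90)
    print('delta',d.round(2),'turn',round(t,1),'| yaw',round(y,1),'pos',o['eef_pos'].round(4),'q7',o['q'][6].round(2))
E
python3 - <<'E'
from h import *
np.set_printoptions(precision=4,suppress=True)
c=get_calibration('top')
for n,rc,z in [('logger top',(250.7,214.8),.068),('pin top',(256,443.8),.08),('hole',(238.4,326.5),.036),('socket',(212.4,333.6),.02)]: print(n,atz(rc,z,c))
o=readout.get_obs(); w=get_calibration('wrist'); T=np.array(w['world_from_camera']);M=Rt(o)
print(w['fov_y'],'cam in tool',M.T@(T[:3,3]-o['eef_pos']),'\n',M.T@T[:3,:3])
goto(atz((250.7,214.8),.068,c)+[0,0,.16],70)
E
```

```text
logger top [0.4073 0.2631 0.068 ]
pin top [ 0.3989 -0.2783  0.08  ]
hole [ 0.4401 -0.0034  0.036 ]
socket [ 0.5062 -0.0217  0.02  ]
59.36610886572341 cam in tool [-0.0009 -0.0771 -0.1277] 
 [[ 1.     -0.0011  0.0003]
 [ 0.0009  0.9528  0.3037]
 [-0.0006 -0.3037  0.9528]]
delta [-27.55  27.48   2.03] turn -2.6 | yaw 67.4 pos [0.2596 0.6231 0.2483] q7 -0.08
```

Call:
carry_out(
  deltas=[
    [[-27.5, 27.5, 2], -2.6],
    [[-27.5, 27.5, 2], -2.6],
    [[-27.5, 27.5, 2], -2.6],
    [[-27.5, 27.5, 2], -2.6],
    [[-27.5, 27.5, 2], -2.6],
    [[-27.5, 27.5, 2], -2.6],
    [[-27.5, 27.5, 2], -2.6],
    [[-27.5, 27.5, 2], -2.6],
    [[-27.5, 27.5, 2], -2.6],
  ],
  hand=1,
  newtons=50,
)

```text
t: 2.22
eef_pos: [0.4071, 0.2654, 0.2284]
tool_rot: [-0.0, 0.818, 0.575, 0.0]
contact_force: [-0.1, 0.9, 0.4]
gripper_width: 1.0
```

```bash
python3 - <<'E'
from h import *
np.set_printoptions(precision=4,suppress=True)
c=get_calibration('wrist'); np.save('w1.npy',c,allow_pickle=True)
im=save('wrist','w1')
for q in ['logger_center','logger','logger_shoulder']: 
  for d in models.spot_in(q,'wrist')[:2]: print(q,d,atz(d['centre'],.068,c))
goto([.407,.263,.05],70)
E
```

```text
logger_center {'centre': [177.9, 324.3], 'score': 0.75} [0.4057 0.2696 0.068 ]
logger_center {'centre': [125.1, 418.4], 'score': 0.66} [0.3902 0.356  0.068 ]
logger {'centre': [122.8, 418.2], 'score': 0.87} [0.3884 0.3563 0.068 ]
logger {'centre': [179.8, 317.7], 'score': 0.85} [0.4054 0.2637 0.068 ]
logger_shoulder {'centre': [179.9, 319.4], 'score': 0.87} [0.406  0.2651 0.068 ]
logger_shoulder {'centre': [121.7, 417.8], 'score': 0.56} [0.3874 0.3562 0.068 ]
delta [-0.18  0.05 17.83] turn 0.1 | yaw 70.1 pos [0.4072 0.2648 0.2283] q7 0.55
```

View pics/w1.png

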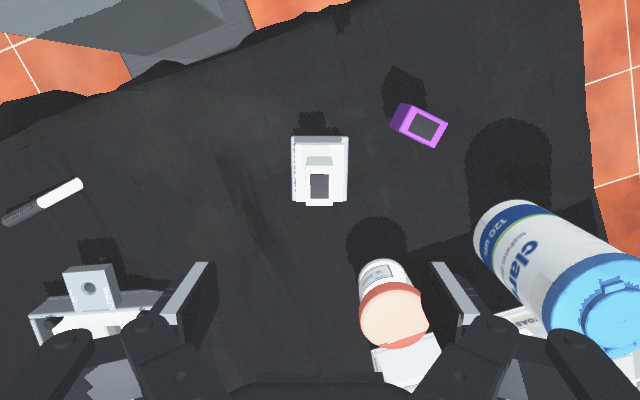

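Wrist view: white logger in its dock with its top face about rows 172-206, cols 306-333, display at (187,319). The purple look-alike is at (125,420) and the cup at (310,395). I'll measure the display and dock angle.

```bash
python3 - <<'E'
from h import *
np.set_printoptions(precision=4,suppress=True)
im=cv2.imread('pics/w1.png'); c=np.load('w1.npy',allow_pickle=True).item()
g=im.min(2)
s=g[168:212,300:340]; d=((s<140)*255).astype(np.uint8)
n,l,st,ce=cv2.connectedComponentsWithStats(d)
for i in range(1,n):
    if 100<st[i,4]: print('dark',st[i],ce[i]+[300,168])
w=((g>190)*255).astype(np.uint8); n,l,st,ce=cv2.connectedComponentsWithStats(w)
i=l[195,299] or l[150,300]; cn=cv2.findContours(((l==i)*255).astype(np.uint8),0,1)[0][0]; print('dock',st[i],cv2.minAreaRect(cn))
for r in range(160,212,4): print(r,g[r,288:352:2])
for rc in [(188.5,319.5),(187,319.3)]: print(atz(rc,.068,c))
E
```

```text
dark [ 10   6  19  24 420] [318.8524 185.3524]
dark [  0  34  40  10 292] [319.6849 207.6096]
dock [ 291  137   57   69 2900] ((319.0, 171.0), (68.0, 56.0), 90.0)
160 [ 62  61 220 228 247 247 247 242 242 228 198 200 200 199 203 200 202 201
 199 201 200 199 235 247 247 247 247 247 226 226  69  58]
164 [ 61  72 215 230 247 247 247 241 242 189 201 203 204 203 204 204 202 202
 206 200 202 201 202 247 247 247 247 247 228 223  66  61]
168 [ 61  61 212 163 247 247 247 247 242 247 247 247 247 247 247 247 247 247
 247 247 247 247 247 247 247 247 247 247 230 223  64  61]
172 [ 59  64 210 149 247 247 247 247 241 247 247 247 247 247 247 247 247 247
 247 247 247 247 247 247 247 247 247 247 230 218  60  63]
176 [ 54  66 207 233 247 247 247 247 241 247 247 103 103  99  99 107 105 104
 106 107 134 247 247 247 247 247 247 247 232 213  61  62]
180 [ 63  65 203 230 247 247 247 247 247 247 247 103 105 106 105 105 107 106
 109 110 138 247 247 247 247 247 247 247 232 209  61  61]
184 [ 63  63 198 232 247 247 247 247 247 247 247 110 104 106 103 108 110 109
 107 108 158 247 247 247 247 247 247 247 232 204  55  60]
188 [ 60  57 197 234 247 247 247 247 247 247 247 181 107 106 108 106 108 108
 112 109 156 247 247 247 247 247 247 247 233 200  59  58]
192 [ 61  62 200 235 247 247 247 247 247 247 247 185 109 112 109 110 113 110
 115 115 156 247 247 247 247 247 247 247 235 199  56  58]
196 [ 58  58 192 235 247 247 247 247 247 247 247 180 108 114 112 116 111 114
 115 118 155 247 247 247 247 247 247 247 235 192  58  62]
200 [ 60  60 123 212 247 247 247 247 247 247 247 247 247 247 247 247 247 247
 247 247 247 247 247 247 247 247 247 247 228 141  59  60]
204 [ 58  59  61  63  59  59  59  60  62 247 247 247 247 247 247 247 247 247
 247 247 247 247 247  59  55  62  61  60  58  60  62  56]
208 [59 61 60 58 61 63 62 59 56 62 65 63 60 58 61 63 59 61 56 61 61 60 60 60
 59 56 65 68 59 61 60 59]
[0.4131 0.2626 0.068 ]
[0.4118 0.2629 0.068 ]
```

Call:
carry_out(
  deltas=[
    [[0, 0.4, 6], 0],
    [[0, 0.4, 12], 0],
    [[0, 0.4, 15.5], 0],
    [[0, 0.4, 17.7], 0],
    [[0, 0.4, 17.7], 0],
    [[0, 0.4, 17.7], 0],
  ],
  hand=0.6,
)

```text
t: 3.18
eef_pos: [0.4113, 0.2642, 0.052]
tool_rot: [-0.0, 0.818, 0.575, 0.001]
contact_force: [-1.3, 0.3, 0.5]
gripper_width: 0.602
```

Call:
carry_out(
  deltas=[
    [[0, 0, 0], 0],
    [[0, 0, 0], 0],
    [[0, 0, 0], 0],
    [[0, 0, 0], 0],
    [[0, 0, 0], 0],
  ],
  hand=0,
  newtons=50,
)

```text
t: 3.8
eef_pos: [0.412, 0.2648, 0.0532]
tool_rot: [-0.0, 0.818, 0.575, 0.002]
contact_force: [-0.1, -0.0, 5.9]
gripper_width: 0.275
```

Call:
carry_out(
  deltas=[
    [[0, 0, -2], 0],
    [[0, 0, -5], 0],
    [[0, 0, -10], 0],
    [[0, 0, -13], 0],
    [[0, 0, -13], 0],
    [[0, 0, -13], 0],
  ],
)

```text
t: 4.55
eef_pos: [0.4112, 0.2642, 0.1829]
tool_rot: [-0.0, 0.818, 0.575, 0.001]
contact_force: [0.6, -0.1, -0.6]
gripper_width: 0.27
```

```bash
python3 - <<'E'
from h import *
np.set_printoptions(precision=4,suppress=True)
o=readout.get_obs(); c=get_calibration('wrist'); save('wrist','w2'); print(o['gripper_width'],o['contact_force'])
# expected pixel of logger top/bottom corners in tool frame (assuming centred in x/y)
M=Rt(o)
for p in [(0,0,-.016),(0,.018,-.016),(0,-.018,-.016),(0,-.018,.028)]: print(p,proj(o['eef_pos']+M@np.array(p),c))
# where case hole/socket expected
goto([.49,-.02,.25],75)
E
```

```text
0.2696706005452325 [ 0.5568 -0.0599 -0.5627]
(0, 0, -0.016) [304.3622 322.0228]
(0, 0.018, -0.016) [344.5138 321.9618]
(0, -0.018, -0.016) [260.6801 322.0892]
(0, -0.018, 0.028) [216.5271 321.3747]
delta [-24.02  17.08  -6.8 ] turn -4.8 | yaw 70.2 pos [0.411  0.264  0.1824] q7 0.58
```

View pics/w2.png

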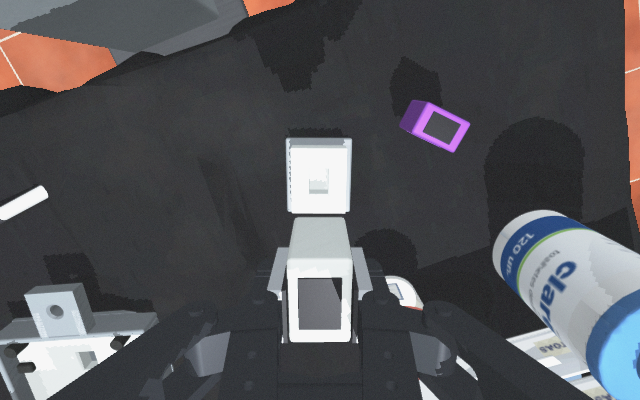

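The logger is held squarely: top face at rows 257-343, about 1 mm toward tool -y, and the dock is empty. Now over the case.

Call:
carry_out(
  deltas=[
    [[0, 0, -4], 0],
    [[-4, 3, -6.8], -4.8],
    [[-9, 7, -6.8], -4.8],
    [[-14, 11, -6.8], -4.8],
    [[-19, 15, -6.8], -4.8],
    [[-23.7, 18.6, -6.8], -4.8],
    [[-23.7, 18.6, -6.8], -4.8],
    [[-23.7, 18.6, -6.8], -4.8],
    [[-23.7, 18.6, -6.8], -4.8],
  ],
)

```text
t: 5.72
eef_pos: [0.5049, -0.0204, 0.2493]
tool_rot: [-0.001, 0.793, 0.61, 0.0]
contact_force: [0.1, 0.2, -0.2]
gripper_width: 0.275
```

```bash
python3 - <<'E'
from h import *
np.set_printoptions(precision=4,suppress=True)
o=readout.get_obs(); print(o['contact_force'],o['joint_vel'].round(3))
c=get_calibration('wrist'); np.save('w3.npy',c,allow_pickle=True); save('wrist','w3')
for q,z in [('socket',.02),('case_hole',.036),('case_hinge',.036)]: 
  for d in models.spot_in(q,'wrist')[:2]: print(q,d,atz(d['centre'],z,c))
goto([.506,-.022,.1],75)
im=cv2.imread('pics/w3.png')[40:300,150:500]; cv2.imwrite('pics/w3c.png',cv2.resize(im,None,fx=2.2,fy=2.2,interpolation=2))
E
```

```text
[ 0.1137  0.2043 -0.1816] [-0.005 -0.007  0.004 -0.005  0.003  0.001  0.003]
socket {'centre': [137.4, 617.5], 'score': 0.66} [0.5563 0.2784 0.02  ]
socket {'centre': [187.0, 319.2], 'score': 0.64} [ 0.5287 -0.0275  0.02  ]
case_hole {'centre': [184.9, 320.8], 'score': 0.93} [ 0.5225 -0.0242  0.036 ]
case_hinge {'centre': [183.0, 320.4], 'score': 0.6} [ 0.5205 -0.0241  0.036 ]
delta [-0.1   0.09 14.99] turn 0.1 | yaw 75.1 pos [ 0.5052 -0.0211  0.2499] q7 1.32
```

View pics/w3c.png

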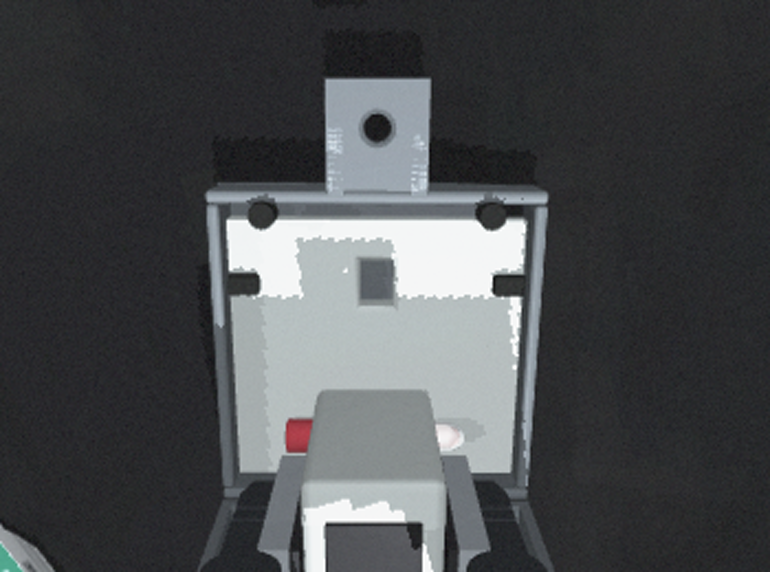

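The crop shows the socket at full-image (168.0,321.5) and the lug hole at (97.7,321.4). The case is aligned with the tool to well under a degree.

```bash
python3 - <<'E'
from h import *
np.set_printoptions(precision=4,suppress=True)
c=np.load('w3.npy',allow_pickle=True).item(); o=readout.get_obs()
im=cv2.imread('pics/w3.png'); g=im.max(2).astype(int)
m=(g[85:110,305:338]<75); r,k=np.nonzero(m); hc=(r.mean()+85,k.mean()+305); print('hole',hc,m.sum())
print('row',g[168,300:345]); print('col',g[150:188,321])
H=atz(hc,.036,c); S=atz((168.0,321.5),.02,c); v=S-H
print(H,S,np.hypot(*v[:2]),np.degrees(np.arctan2(v[1],v[0])))
M=Rt(o)
# logger centre in tool from w2: display at row 303 col 320.5 (pred 304.4,322.0)
print('socket in tool',(M.T@(S-o['eef_pos']))*100,'hole in tool',(M.T@(H-o['eef_pos']))*100)
E
```

```text
hole (np.float64(97.80327868852459), np.float64(321.07377049180326)) 122
row [192 190 192 192 192 192 192 191 192 193 191 186 162 134 103 100 101 100
 100 100 101  99  99 102 103 113 110 111 133 220 226 246 246 246 246 246
 246 246 246 246 246 246 246 246 246]
col [193 190 192 194 193 194 177 141 117 100  99 104 101 100  99 102 105 101
  99 103 100  99 102 100  97 103 128 142 148 197 198 197 192 192 194 192
 192 193]
[ 0.4409 -0.0023  0.036 ] [ 0.5094 -0.0199  0.02  ] 0.07077825237422357 -14.411243486009347
socket in tool [ 0.1789  0.3674 22.9942] hole in tool [ 0.1174 -6.7096 21.3914]
```

Call:
carry_out(
  deltas=[
    [[0.15, 0.4, 6], 0],
    [[0.15, 0.4, 12], 0],
    [[0.15, 0.4, 16], 0],
    [[0.15, 0.4, 17.8], 0],
    [[0.15, 0.4, 17.8], 0],
    [[0.15, 0.4, 17.8], 0],
  ],
)

```text
t: 6.68
eef_pos: [0.5104, -0.0201, 0.0728]
tool_rot: [-0.0, 0.793, 0.609, 0.002]
contact_force: [-0.0, 0.4, -0.2]
gripper_width: 0.274
```

```bash
python3 - <<'E'
from h import *
np.set_printoptions(precision=4,suppress=True)
o=readout.get_obs(); print(o['contact_force'])
c=get_calibration('wrist'); np.save('w4.npy',c,allow_pickle=True); save('wrist','w4')
S=np.array([.509,-.0207,.02]);M=Rt(o)
print(proj(S,c),proj([.4409,-.0023,.036],c)); goto([.509,-.0205,.05],75)
im=cv2.imread('pics/w4.png')[0:360,180:460]; cv2.imwrite('pics/w4c.png',cv2.resize(im,None,fx=1.6,fy=1.6,interpolation=2))
E
```

```text
[-0.0484  0.3806 -0.1799]
[228.9156 319.2513] [ 98.1501 319.7415]
delta [-0.08 -0.15  2.31] turn 0.1 | yaw 75.1 pos [ 0.5106 -0.0201  0.0731] q7 1.45
```

View pics/w4c.png

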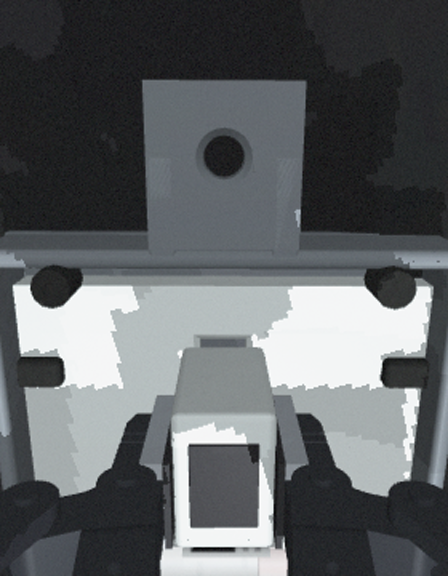

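```bash
python3 - <<'E'
from h import *
o=readout.get_obs(); c=np.load('w4.npy',allow_pickle=True).item(); M=Rt(o)
for z in (.028,.029,.030):
  for y in (-.018,-.019,-.020): print(z,y,proj(o['eef_pos']+M@np.array([0,y,z]),c))
for n,rc,z in [('hole',(97,319.4),.036),('sockfront',(209.4,319.1),.02),('logger bottom front @.044',(217.5,319.1),o['eef_pos'][2]-.029)]:
  print(n,M.T@(atz(rc,z,c)-o['eef_pos'])*1000)
E
```

```text
0.028 -0.018 [217.31485511 321.51803161]
0.028 -0.019 [215.33519441 321.52020976]
0.028 -0.02 [213.34828232 321.52239589]
0.029 -0.018 [216.56472365 321.50578811]
0.029 -0.019 [214.59500904 321.50793156]
0.029 -0.02 [212.61812077 321.51008282]
0.03 -0.018 [215.82309896 321.49368345]
0.03 -0.019 [213.86323282 321.49579285]
0.03 -0.02 [211.89626951 321.49790988]
hole [ -0.95859646 -72.53763437  36.90931533]
sockfront [ -1.16870295 -13.054135    53.05005992]
logger bottom front @.044 [ -1.14621293 -17.54192539  28.95537482]
```

Call:
carry_out(
  deltas=[
    [[0, -0.08, 0.6], 0],
    [[0, -0.08, 1.0], 0],
    [[0, -0.08, 1.3], 0],
    [[0, -0.08, 1.6], 0],
    [[0, -0.08, 1.9], 0],
    [[0, -0.08, 2.2], 0],
    [[0, -0.08, 2.4], 0],
    [[0, -0.08, 2.5], 0],
  ],
)

```text
t: 7.72
eef_pos: [0.5098, -0.0199, 0.0491]
tool_rot: [-0.0, 0.793, 0.609, 0.002]
contact_force: [-6.6, -0.2, 26.3]
gripper_width: 0.275
```

Call:
carry_out(
  deltas=[
    [[0, 0, 0.3], 0],
    [[0, 0, 0.5], 0],
    [[0, 0, 0.5], 0],
  ],
)

```text
t: 8.1
eef_pos: [0.5102, -0.0201, 0.0489]
tool_rot: [-0.001, 0.793, 0.609, 0.003]
contact_force: [-18.9, 1.3, 64.6]
gripper_width: 0.273
```

```bash
python3 - <<'E'
from h import *
np.set_printoptions(precision=4,suppress=True)
o=readout.get_obs(); print(o['contact_force'],o['eef_pos'],o['gripper_width'])
c=get_calibration('wrist'); save('wrist','w5');M=Rt(o)
for p in [(0,.0,-.015),(0,-.018,-.015),(0,.018,-.015),(0,-.018,.029)]: print(p,proj(o['eef_pos']+M@np.array(p),c))
im=cv2.imread('pics/w5.png')[100:380,200:440]; cv2.imwrite('pics/w5c.png',cv2.resize(im,None,fx=2,fy=2,interpolation=2))
E
```

```text
[-18.8872   1.3474  64.6169] [ 0.5102 -0.0201  0.0489] 0.27326201325344457
(0, 0.0, -0.015) [302.9263 322.015 ]
(0, -0.018, -0.015) [259.5286 322.0857]
(0, 0.018, -0.015) [342.8413 321.9501]
(0, -0.018, 0.029) [215.9208 321.378 ]
```

View pics/w5c.png

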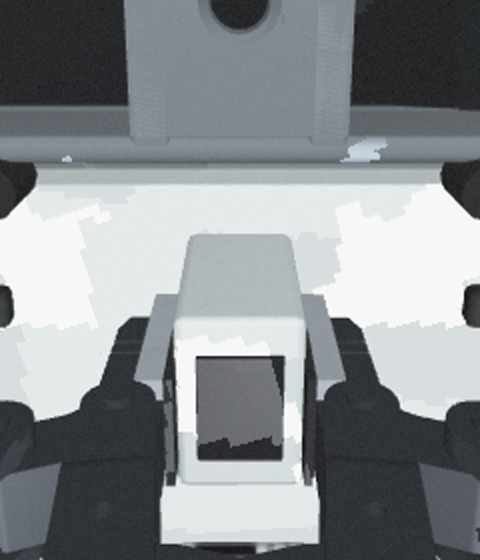

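The logger is at the predicted home height and doesn't move under 65 N. I ease off, release and rise.

Call:
carry_out(
  deltas=[
    [[0, 0, 0], 0],
    [[0, 0, 0], 0],
  ],
)

```text
t: 8.4
eef_pos: [0.5106, -0.0201, 0.0493]
tool_rot: [-0.001, 0.794, 0.609, 0.003]
contact_force: [0.0, 0.0, -0.7]
gripper_width: 0.271
```

Call:
carry_out(
  deltas=[
    [[0, 0, 0], 0],
    [[0, 0, 0], 0],
    [[0, 0, 0], 0],
    [[0, 0, -0.3], 0],
    [[0, 0, -4], 0],
    [[0, 0, -9], 0],
    [[0, 0, -15], 0],
    [[0, 0, -20], 0],
    [[0, 0, -20], 0],
    [[0, 0, -20], 0],
  ],
  hand=0.6,
)

```text
t: 9.65
eef_pos: [0.5093, -0.0212, 0.2489]
tool_rot: [-0.001, 0.793, 0.609, 0.003]
contact_force: [-0.2, -0.6, -0.8]
gripper_width: 0.6
```

```bash
python3 - <<'E'
from h import *
np.set_printoptions(precision=4,suppress=True)
o=readout.get_obs(); c=get_calibration('wrist'); save('wrist','w6')
u=np.array([np.cos(np.radians(-14.7)),np.sin(np.radians(-14.7)),0]); hole=np.array([.4409,-.0023,.036]); hinge=hole+.176*u
sock=hole+.071*u; sock[2]=.064; print('logger top expected',proj(sock,c)); print('hinge',hinge)
im=cv2.imread('pics/w6.png')
cv2.imwrite('pics/w6c.png',cv2.resize(im[60:400,160:480],None,fx=1.5,fy=1.5))
M=Rt(o); rel=M.T@(hinge-o['eef_pos'])
print('pos',o['eef_pos'],'hinge in tool',rel*100)
for th in [1.5,1.4,1.3,1.2,1.1,1,.9,.8,.7,.6,.5,.4,.3,.2,.1,.04,0.02,0]:
    r=.115; C=np.array([-r*np.cos(th)+.038*np.sin(th), r*np.sin(th)+.038*np.cos(th)])
    print(th,'tool y',round((rel[1]+C[0]+.011)*100,2),'tool z',round((rel[2]-C[1]-.017)*100,2),'TCPz',round(.036+C[1]+.017,3))
E
```

```text
logger top expected [173.7199 320.0277]
hinge [ 0.6111 -0.047   0.036 ]
pos [ 0.5093 -0.0212  0.2489] hinge in tool [ 0.0037 10.4602 21.3164]
1.5 tool y 14.54 tool z 7.88 TCPz 0.17
1.4 tool y 13.35 tool z 7.64 TCPz 0.173
1.3 tool y 12.15 tool z 7.52 TCPz 0.174
1.2 tool y 10.93 tool z 7.52 TCPz 0.174
1.1 tool y 9.73 tool z 7.64 TCPz 0.173
1 tool y 8.54 tool z 7.89 TCPz 0.17
0.9 tool y 7.39 tool z 8.25 TCPz 0.167
0.8 tool y 6.27 tool z 8.72 TCPz 0.162
0.7 tool y 5.21 tool z 9.3 TCPz 0.156
0.6 tool y 4.21 tool z 9.99 TCPz 0.149
0.5 tool y 3.29 tool z 10.77 TCPz 0.141
0.4 tool y 2.45 tool z 11.64 TCPz 0.133
0.3 tool y 1.7 tool z 12.59 TCPz 0.123
0.2 tool y 1.04 tool z 13.61 TCPz 0.113
0.1 tool y 0.5 tool z 14.69 TCPz 0.102
0.04 tool y 0.22 tool z 15.36 TCPz 0.096
0.02 tool y 0.14 tool z 15.59 TCPz 0.093
0 tool y 0.06 tool z 15.82 TCPz 0.091
```

View pics/w6c.png

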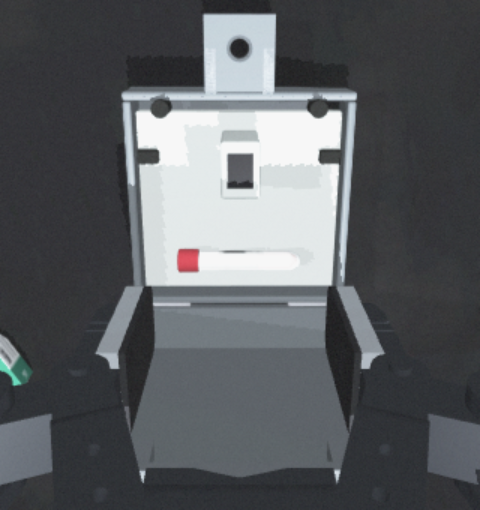

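The logger stands upright, with its display at (174,320) exactly where home predicts. Now over and behind the upright lid with the fingers shut.

Call:
carry_out(
  deltas=[
    [[0, 0, -5.5], 0],
    [[0, 4, -5.5], 0],
    [[0, 9, -5.5], 0],
    [[0, 14, -5.5], 0],
    [[0, 17.5, -5.5], 0],
    [[0, 17.5, -5.5], 0],
    [[0, 17.5, -1], 0],
    [[0, 17.5, 4], 0],
    [[0, 17.5, 6.2], 0],
    [[0, 17.5, 6.2], 0],
  ],
  hand=0,
)

```text
t: 10.95
eef_pos: [0.6753, -0.0657, 0.1833]
tool_rot: [-0.004, 0.793, 0.609, 0.0]
contact_force: [-0.3, 0.2, 0.7]
gripper_width: 0.002
```

Call:
carry_out(
  deltas=[
    [[0, -2, -0.2], 0],
    [[0, -4, -0.4], 0],
    [[0, -5.5, -0.5], 0],
    [[0, -7, -0.5], 0],
    [[0, -8.3, -0.2], 0],
    [[0, -9.5, 0.1], 0],
    [[0, -10.7, 0.6], 0],
    [[0, -12, 1.1], 0],
    [[0, -12, 1.1], 0],
  ],
)

```text
t: 12.08
eef_pos: [0.5577, -0.034, 0.1721]
tool_rot: [-0.005, 0.793, 0.609, -0.001]
contact_force: [0.3, -0.1, 0.2]
gripper_width: 0.002
```

```bash
python3 - <<'E'
from h import *
save('side','s2')
print(models.spot_in('lid_face','side'))
im=cv2.imread('pics/s2.png'); cv2.imwrite('pics/s2c.png',cv2.resize(im[60:300,220:480],None,fx=2,fy=2))
E
```

```text
[{'centre': [216.8, 324.0], 'score': 0.35}]
```

View pics/s2c.png

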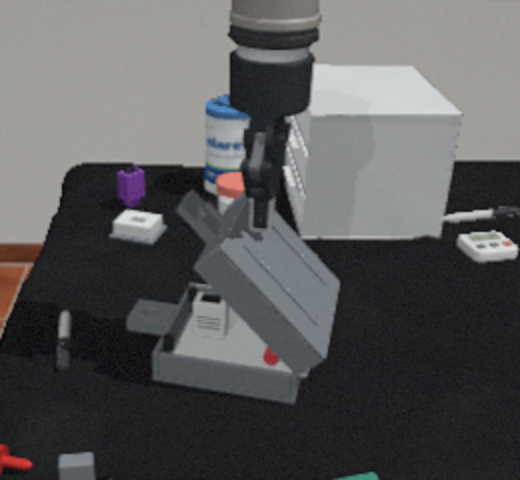

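The lid is swinging, about halfway down with the fingers on its face. I continue to shut it.

Call:
carry_out(
  deltas=[
    [[0, -1, 0.7], 0],
    [[0, -2, 1.5], 0],
    [[0, -3, 2.5], 0],
    [[0, -3.9, 3.4], 0],
    [[0, -4.7, 4.5], 0],
    [[0, -5.4, 5.6], 0],
    [[0, -6, 6.9], 0],
    [[0, -6.3, 7.7], 0],
    [[0, -6.4, 8], 0],
    [[0, -6.4, 8], 0],
  ],
)

```text
t: 13.42
eef_pos: [0.4965, -0.0174, 0.093]
tool_rot: [-0.004, 0.793, 0.609, -0.001]
contact_force: [-3.0, 0.7, 6.0]
gripper_width: 0.005
```

Call:
carry_out(
  deltas=[
    [[0, 0, -6], 0],
    [[0, 0, -12], 0],
    [[-3, -0.3, -15], -5],
    [[-8, -0.8, -15], -10],
    [[-13, -1.2, -15], -10],
    [[-18, -1.7, -15], -10],
    [[-23, -2.2, -15], -10],
    [[-27.6, -2.6, -15], -10],
    [[-27.6, -2.6, -15], -10],
    [[-27.6, -2.6, -15], -10],
  ],
  hand=0.6,
)

```text
t: 14.68
eef_pos: [0.4011, -0.2776, 0.2418]
tool_rot: [-0.004, 0.737, 0.675, 0.0]
contact_force: [-0.1, 0.8, -0.7]
gripper_width: 0.597
```

```bash
python3 - <<'E'
from h import *
np.set_printoptions(precision=4,suppress=True,linewidth=200)
o=readout.get_obs(); c=get_calibration('wrist'); np.save('w7.npy',c,allow_pickle=True); im=save('wrist','w7')
for q in ['pin_grip','pin','pin_collar']:
  for d in models.spot_in(q,'wrist')[:2]: print(q,d,atz(d['centre'],.08,c))
goto([.399,-.278,.05],85)
p=proj([.399,-.278,.06],c).astype(int); print(p)
b=cv2.imread('pics/w7.png'); r0=max(p[0]-75,0);c0=p[1]-100
cv2.imwrite('pics/w7c.png',cv2.resize(b[r0:r0+150,c0:c0+200],None,fx=4,fy=4,interpolation=2)); print(r0,c0)
E
```

```text
pin_grip {'centre': [176.6, 308.4], 'score': 0.82} [ 0.3956 -0.2866  0.08  ]
pin_grip {'centre': [57.9, 386.2], 'score': 0.61} [ 0.3073 -0.2176  0.08  ]
pin {'centre': [176.9, 312.9], 'score': 0.79} [ 0.3962 -0.2828  0.08  ]
pin {'centre': [55.6, 384.6], 'score': 0.65} [ 0.3055 -0.2188  0.08  ]
pin_collar {'centre': [179.7, 313.7], 'score': 0.85} [ 0.3987 -0.2823  0.08  ]
pin_collar {'centre': [57.0, 385.0], 'score': 0.73} [ 0.3065 -0.2185  0.08  ]
delta [-0.24 -0.11 19.19] turn 0.1 | yaw 85.1 pos [ 0.4015 -0.277   0.2419] q7 2.11
[174 318]
99 218
```

View pics/w7c.png

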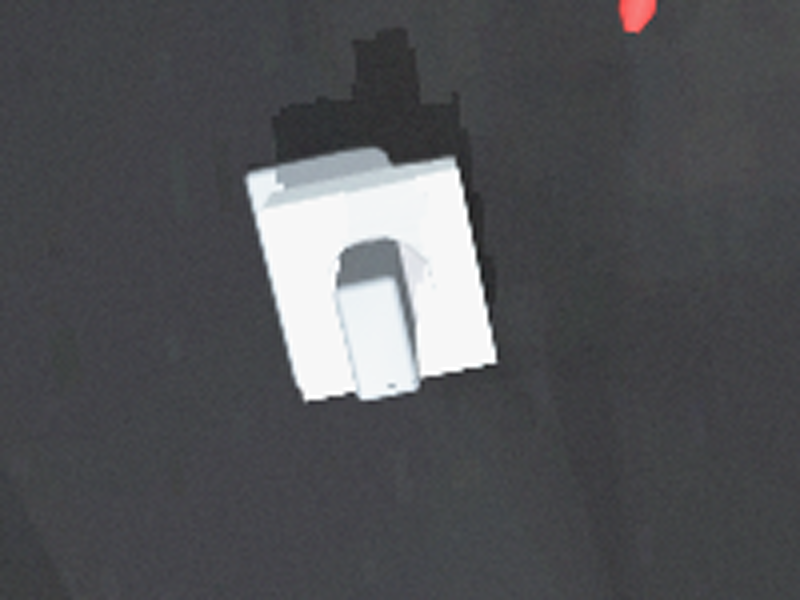

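The grey pin stands in its metal block, top face centred at full-image (183.2,312.8), turned about -9.5° from the tool. The red look-alike is apart at the top right.

```bash
python3 - <<'E'
from h import *
c=np.load('w7.npy',allow_pickle=True).item(); P=atz((183.2,312.8),.085,c); print(P)
P[2]=.067; goto(P,94.6)
for z,rc in [(.036,(99+402/4,218+303/4)),(.036,(99+362/4,218+497/4)),(.036,(99+157/4,218+455/4))]: print(atz(rc,z,c))
E
```

```text
[ 0.40036106 -0.28319337  0.085     ]
delta [-0.73  0.06 17.49] turn -9.5 | yaw 85.1 pos [ 0.4015 -0.277   0.2419] q7 2.11
[ 0.42842648 -0.30552158  0.036     ]
[ 0.42242922 -0.25655289  0.036     ]
[ 0.37112964 -0.26297933  0.036     ]
```

Call:
carry_out(
  deltas=[
    [[-0.75, 0, 4], -9.5],
    [[-0.75, 0, 9], -9.5],
    [[-0.75, 0, 13], -9.5],
    [[-0.75, 0, 16], -9.5],
    [[-0.75, 0, 17.4], -9.5],
    [[-0.75, 0, 17.5], -9.5],
    [[-0.75, 0, 17.5], -9.5],
  ],
)

```text
t: 15.75
eef_pos: [0.4006, -0.2836, 0.0678]
tool_rot: [-0.004, 0.678, 0.735, 0.001]
contact_force: [0.1, 0.6, 0.2]
gripper_width: 0.598
```

Call:
carry_out(
  deltas=[
    [[0, 0, 0], 0],
    [[0, 0, 0], 0],
    [[0, 0, 0], 0],
    [[0, 0, 0], 0],
    [[0, 0, 0], 0],
    [[0, 0, 0], 0],
  ],
  hand=0,
  newtons=90,
)

```text
t: 16.5
eef_pos: [0.4012, -0.2838, 0.0687]
tool_rot: [-0.003, 0.678, 0.735, 0.001]
contact_force: [-1.2, 0.9, 6.6]
gripper_width: 0.151
```

Call:
carry_out(
  deltas=[
    [[0, 0, -2], 0],
    [[0, 0, -5], 0],
    [[0, 0, -9], 0],
    [[0, 0, -12.5], 0],
    [[0, 0, -12.5], 0],
    [[0, 0, -12.5], 0],
  ],
)

```text
t: 17.25
eef_pos: [0.4012, -0.2841, 0.1932]
tool_rot: [-0.003, 0.678, 0.735, 0.001]
contact_force: [-0.5, 0.8, 0.0]
gripper_width: 0.15
```

```bash
python3 - <<'E'
from h import *
np.set_printoptions(precision=4,suppress=True)
o=readout.get_obs(); print(o['contact_force'],o['gripper_width'])
save('wrist','w8')
goto([.441,-.0023,.19],75)
E
```

```text
[-0.5468  0.7591  0.0342] 0.15008347042004946
delta [27.75  6.27  0.44] turn 19.6 | yaw 94.6 pos [ 0.4009 -0.284   0.1928] q7 2.35
```

Call:
carry_out(
  deltas=[
    [[5, 1, 0], 6],
    [[10, 2.2, 0], 12],
    [[15, 3.4, 0], 19.6],
    [[20, 4.5, 0], 19.6],
    [[25, 5.7, 0], 19.6],
    [[27.75, 6.3, 0.3], 19.6],
    [[27.75, 6.3, 0.3], 19.6],
    [[27.75, 6.3, 0.3], 19.6],
  ],
)

```text
t: 18.3
eef_pos: [0.4405, -0.0031, 0.1907]
tool_rot: [-0.004, 0.793, 0.609, -0.001]
contact_force: [-0.7, -0.3, -1.7]
gripper_width: 0.144
```

```bash
python3 - <<'E'
from h import *
np.set_printoptions(precision=4,suppress=True)
o=readout.get_obs(); print(o['contact_force'],o['gripper_width'])
c=get_calibration('wrist'); np.save('w9.npy',c,allow_pickle=True); save('wrist','w9'); M=Rt(o)
for p in [(0,0,-.016),(0,0,.028),(0,0,.033),(0,0,.061)]: print(p,proj(o['eef_pos']+M@np.array(p),c))
for z in (.044,.0515): print('hole',proj([.4409,-.0023,z],c))
goto([.4409,-.0023,.12],75)
im=cv2.imread('pics/w9.png'); cv2.imwrite('pics/w9c.png',cv2.resize(im[100:350,220:420],None,fx=2.4,fy=2.4,interpolation=2))
E
```

```text
[-0.6555 -0.3075 -1.7183] 0.14441541353513274
(0, 0, -0.016) [304.5805 322.0243]
(0, 0, 0.028) [251.1312 321.3496]
(0, 0, 0.033) [246.6634 321.2932]
(0, 0, 0.061) [225.5139 321.0263]
hole [186.8413 320.9766]
hole [189.3781 321.0557]
delta [0.09 0.04 7.09] turn -0.1 | yaw 74.9 pos [ 0.4407 -0.0035  0.1909] q7 1.31
```

View pics/w9c.png

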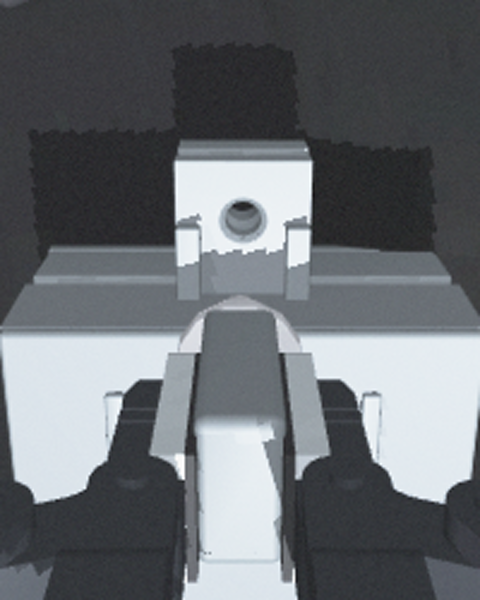

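Hole at full (190.8,321.3); shank tip at about (223.8,320), collar centred at col 320. I'll compute offsets.

```bash
python3 - <<'E'
from h import *
np.set_printoptions(precision=1,suppress=True)
o=readout.get_obs(); c=np.load('w9.npy',allow_pickle=True).item(); M=Rt(o); E=o['eef_pos']
f=lambda rc,z: M.T@(atz(rc,z,c)-E)*1000
print('hole top',f((190.8,321.3),.0515),'given hole',M.T@(np.array([.4409,-.0023,.0515])-E)*1000)
for dz in (.015,.0163,.0175): print('handle top front/rear',f((275,320),E[2]+dz),f((334,320),E[2]+dz))
print('tip vis',f((223.8,320),E[2]-.0607))
# subpixel hole: dark ellipse & collar columns
g=cv2.imread('pics/w9.png').max(2).astype(int)
print(g[191,305:338]); print(g[176:206,321])
E
```

```text
hole top [  0.8   2.1 139.4] given hole [  0.6   0.9 139.4]
handle top front/rear [ -0.5 -12.1 -14.9] [ -0.5  13.4 -15.1]
handle top front/rear [ -0.5 -12.8 -16.2] [ -0.5  12.4 -16.4]
handle top front/rear [ -0.5 -13.5 -17.4] [ -0.5  11.4 -17.6]
tip vis [-0.3 -1.5 60.7]
[243 243 243 243 243 243 212 188 170 125 149 152 153 141 125 123 119 124
 127 140 138 134 131 114 181 182 227 244 244 244 244 244 244]
[243 242 243 243 243 242 218 183  53  44  43  56 112 112 113 119 146 144
 143 136 112 121 146 161 190 227 244 244 244 242]
```

Call:
carry_out(
  deltas=[
    [[0.11, 0.15, 3], 0],
    [[0.11, 0.15, 6], 0],
    [[0.11, 0.15, 7.2], 0],
    [[0.11, 0.15, 7.8], 0],
    [[0.11, 0.15, 8.3], 0],
    [[0.11, 0.15, 8.6], 0],
    [[0.11, 0.15, 8.6], 0],
  ],
)

```text
t: 19.23
eef_pos: [0.4421, -0.0023, 0.1051]
tool_rot: [-0.004, 0.794, 0.608, -0.0]
contact_force: [-0.6, -0.9, -1.1]
gripper_width: 0.148
```

No force with the tip 7 mm below the lug top, so it has entered. Continuing.

Call:
carry_out(
  deltas=[
    [[0, 0, 0.4], 0],
    [[0, 0, 0.8], 0],
    [[0, 0, 1.2], 0],
    [[0, 0, 1.6], 0],
    [[0, 0, 1.6], 0],
  ],
)

```text
t: 19.85
eef_pos: [0.4417, -0.0022, 0.0887]
tool_rot: [-0.004, 0.794, 0.608, -0.001]
contact_force: [-0.5, 0.3, -0.1]
gripper_width: 0.152
```

Call:
carry_out(
  deltas=[
    [[0, 0, 0.4], 0],
    [[0, 0, 0.7], 0],
    [[0, 0, 1.0], 0],
    [[0, 0, 1.2], 0],
    [[0, 0, 1.4], 0],
    [[0, 0, 1.4], 0],
  ],
)

```text
t: 20.6
eef_pos: [0.4417, -0.002, 0.076]
tool_rot: [-0.005, 0.794, 0.608, -0.0]
contact_force: [-6.9, 0.1, 28.6]
gripper_width: 0.152
```

Call:
carry_out(
  deltas=[
    [[0, 0, 0.2], 0],
    [[0, 0, 0.25], 0],
    [[0, 0, 0.25], 0],
  ],
)

```text
t: 20.98
eef_pos: [0.4417, -0.0021, 0.0756]
tool_rot: [-0.006, 0.794, 0.608, 0.0]
contact_force: [-11.1, -0.9, 42.0]
gripper_width: 0.16
```

```bash
python3 - <<'E'
from h import *
np.set_printoptions(precision=4,suppress=True)
o=readout.get_obs(); print(o['contact_force'],o['eef_pos'],o['gripper_width'],o['t'])
c=get_calibration('wrist'); save('wrist','w10'); M=Rt(o); E=o['eef_pos']
# compare handle image in w9 and w10 (same place in tool frame if no slip)
a=cv2.imread('pics/w9.png',0)[270:340,290:350]; b=cv2.imread('pics/w10.png',0)
r=cv2.matchTemplate(b[255:355,275:365],a,cv2.TM_CCOEFF_NORMED); print(cv2.minMaxLoc(r),'no slip -> (15,15)')
save('side','s3')
E
```

```text
[-11.0937  -0.8769  41.9866] [ 0.4417 -0.0021  0.0756] 0.16026271127607225 20.975
(0.090396448969841, 0.9265811443328857, (0, 20), (15, 15)) no slip -> (15,15)
```

Call:
carry_out(
  deltas=[
    [[0, 0, 0.16], 0],
    [[0, 0, 0.16], 0],
    [[0, 0, 0.16], 0],
  ],
)

```text
t: 21.45
eef_pos: [0.4417, -0.0022, 0.0758]
tool_rot: [-0.007, 0.794, 0.608, 0.001]
contact_force: [-10.9, 0.4, 36.9]
gripper_width: 0.151
```

```bash
python3 - <<'E'
from h import *
o=readout.get_obs(); print(o['contact_force'],o['eef_pos'],o['gripper_width'],o['t'])
if 15<o['contact_force'][2]<45: print(bot.hand_in())
E
```

```text
[-10.93164973   0.44281451  36.86545485] [ 0.44170005 -0.0021632   0.07578342] 0.15083863053387392 21.45
the job is handed in; nothing more can be done
None
```

The job is done and handed in at about 21.5 s. The white logger is plugged in and released, the lid is swung shut, and the grey pin is through both lugs. The gripper is still holding the pin and pressing down with about 37 N.

- **Logger:** it stopped at the predicted home height and did not move under 65 N. After release, its display was within a pixel of where a seated logger should appear.
- **Pin:** it entered both lug holes with almost no force. It stopped hard with the collar at about 43 mm, against 44 mm nominal; an unpressed lid would be at 51.5 mm. Comparing wrist pictures before and after showed no slip in the grip.
- **Push:** it briefly reached 42 N through the pin, so I eased it to 37 N before handing in.
- **Not checked:** I did not see the last side picture because the viewing limit was reached, so the final shut state rests on the heights and forces.
- **Bystanders:** I did not handle the cup or carton, and no contact showed in the force readings near them, but I did not measure them again at the end.

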